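# Run the strips home in the insert jig and shut the keeper

### The arm

A 6-joint arm with a two-finger parallel gripper is mounted at the origin on a cart in front of the work surface, level with it; the furniture and walls round the work are solid. World frame = base frame: x ahead of the robot, y to its left, z up, the work surface at z = 0. Lengths are in m, angles in rad, forces in N, time in s.
With the tool pointing down it reaches from about 0.4 to 0.825 m from the base axis. Payload 7 kg.
Tool frame: the origin (TCP) lies at the very end of the fingers, on their centre line; the grasp point (between the pads) lies 19 mm behind it; z points along the fingers, y is the line along which they close (so a half turn about z gives the same grasp; the last joint's range is limited). The gripper opens to 88 mm and grips with 3 to 60 N. Pads are 19 mm wide; open, the fingers measure 130 mm over their backs; the gripper's body (78 mm by 193 mm) begins 47 mm behind the grasp point.
Start: joints at [0.288, 0.359, 0.012, 0, -1.224, -0.288], TCP at [0.675, -0, 0.203] pointing down, gripper open.
Joint ranges: [-3.07, 3.07], [-1.43, 2.12], [-1.02, 1.25], [-3.03, 1.67], [-3.05, -0], [-3.03, 3.03]. Speed limits (rad/s): [2.39, 2.39, 3.01, 3.14, 3.14, 3.14].

### API

Orientations are given as [roll, pitch, yaw] about the fixed x, y, z axes, in that order (R = Rz(yaw) Ry(pitch) Rx(roll)).
In Python, from station import arm gives the robot as it stands. The module is installed in compiled form; this text tells all that it offers.
- The arm moves only by the shell command python3 -m crank 'ROWS' [FORCE]. ROWS is JSON, a list of rows, each an object of numbers: "dx", "dy", "dz": the shift along the world's x, y, z in m; "twist": the turn about the world's z in degrees; "grip": the opening, from -1 (shut) to 1 (fully open). A call has exactly 5 rows; each row is the pose to reach, as a shift and turn from the pose commanded when the call began; what a row does not reach only later rows make up. A row lasts 1/12 s, in which the tool goes at most 41.7 mm and 7.16 degrees, less where a joint would pass 70% of its speed; a pose out of reach is approached as far as the arm can. A call with a gripper value outside its range is refused whole. The fingers move at their own pace and stop on an object; FORCE is the grip in N (left out, the last holds). Time passes only in rows, so rows that repeat a pose let the fingers close, or fill a call up. It gives the time, the measured TCP pose, the force, the opening and the grip force at its end, in the units of the state.
- arm.get_state(): the state, without advancing time (a new reading comes with each control period).
- arm.grab_frame(name): name is "scene" or "side" or "wrist"; returns the picture (384x512x3 uint8, red, green, blue); there is no depth.
- arm.get_calibration(name): a dict with "fx", "fy", "cx", "cy" (pixels), "cam_to_world" (4x4, takes a point from camera to world coordinates); the wrist camera has in their place "tool_from_camera" (4x4, takes a point from camera to tool coordinates, whose origin is the TCP and whose axes are the flange's). Camera axes: x right, y down, z forward; pixel columns grow to the right and rows downward; lengths in m; the calibration is good to about 2 mm. A picture is of the moment at which its call begins: read the wrist's pose just before it. get_calibration takes no time and is no camera call.
- arm.job_done(): hands the job in; it is judged then, once.
The state is a dict: "t": time; "q": joint angles; "qd": joint speeds; "joint_efforts": joint torques, N m; "eef_pos": TCP position; "ee_rot": TCP orientation; "force": force on the tool from outside, world axes, zero at the start; "moment": the same for the moment, N m; "width": finger opening in m; "gripper_force": force on a finger pad.
Only numpy, scipy, OpenCV 4.12 (cv2) and the standard library are available. Lean on these libraries where they do the work, as an engineer would, in place of code of your own. Each camera call takes 0.05 s, during which the arm holds its last target. There are 200 camera calls.

### The job

Get the jig ready for heat-set inserts: push the row of four printed strips along its channel as one train until the front strip sits against the end stop and no gaps are left, then push the keeper bar by its knob all the way round behind the last strip, up to its stop, so that the row cannot slide back. Only push, lightly and with the fingertips: do not grip, force or lift the strips or the keeper, and leave the things lying round the jig alone.

Things in the scene. Friction and masses are not known exactly. Their poses are not given: they have to be found in the camera images.
- strip_jig: Flat aluminium jig fixed to the bench, plate 240 (x) x 116 (y) x 10 mm. Origin: centre of its underside; x runs along the channel towards the end stop. Two steel rails, 12 mm wide, 5 mm high above the plate, centre lines at y = +-42.25 mm, form a channel 72.5 mm wide, open at the -x end. The end stop is a steel bar across it, 18 mm thick, 16 mm high above the plate, its face at x = +100 mm.
- stop_face (a point): Centre of the end stop's face, 15 mm above the bench: the front strip must end up flat against this face.
- strip_1: Front strip, nearest the stop. All four are alike: dark grey printed bars with holes, 24.5 mm along the channel (own x), 70 mm across, 10.5 mm high (tops 20.5 mm above the bench), 12 to 26 g, lying on the plate across the channel one behind the other, gaps under 2 mm. Origin: centre of the underside. Home: origin 12.25 mm from the stop face.
- strip_2: Second strip. Home: origin 36.75 mm from the stop face.
- strip_3: Third strip. Home: origin 61.25 mm from the stop face.
- strip_4: Last strip, farthest from the end stop; its free rear side is the one to push on. Home: origin 85.75 mm from the stop face, its rear side 98 mm from it.
- keeper (a joint): Turn of the keeper, rad: a steel bar, 12 mm wide, 97 mm long, 16 to 24 mm above the bench, on a vertical pivot. 0: it lies back along the +y rail, pointing to the jig's -x. Negative (to -0.7): swung out off the jig. Shuts towards +: at +1.571 (hard stop) it lies across the channel, 2 mm behind a row that is home; one not home blocks it. Stays where left; about 1 N at the knob turns it.
- keeper_pivot (a point): Pivot of the keeper, at x = -6 mm, y = +42.25 mm on the jig, 20 mm above the bench.
- keeper_dowel (a point): Top of the steel dowel, 6 mm in diameter, on the jig's -y rail, 25 mm above the bench: the shut keeper rests beside it.
- keeper_knob (a point): Centre of the keeper's upright black knob (14 mm in diameter, from 24 to 52 mm above the bench, this point 38 mm above it), on the bar's free end 80 mm from the pivot.
- spare_strip: Bystander: a finished printed strip, 20 x 70 x 10 mm (21 mm over the screw), with a cap screw standing in it, on the bench by the end-stop end of the jig's +y side. Leave alone. Origin at the centre of its underside.
- steel_block: Bystander: drilled steel block, 25 x 51 x 45 mm, on the bench by the end-stop end of the jig's -y side. Leave alone. Origin at the centre of its underside.
- small_driver: Bystander: screwdriver with a yellow handle, 135 mm long, 15 mm thick, lying on the jig's -y side by the open end. Leave alone. Origin at the centre of its underside.
Things that resemble listed ones, but are neither listed nor needed, are in the scene too. What is shaped like the strip_1 but green is not meant.

How it is judged:
On the way:
1. the row is home against the end stop, with the keeper still open (x of strip_1 in the frame of strip_jig above 0.08575 m and x of strip_2 in the frame of strip_jig above 0.06075 m and x of strip_3 in the frame of strip_jig above 0.03625 m and x of strip_4 in the frame of strip_jig above 0.01175 m and value of joint keeper below 1 rad), for 0.2 s.
At the end, for the whole second after the job is handed in: the front strip is within 2 mm of the end stop and the others within 2.5 mm of their home places behind it, all lying flat in the channel and at rest, and the keeper is turned fully across behind them (above 1.5 rad, of 1.571) (x of strip_1 in the frame of strip_jig above 0.08575 m and x of strip_2 in the frame of strip_jig above 0.06075 m and x of strip_3 in the frame of strip_jig above 0.03625 m and x of strip_4 in the frame of strip_jig above 0.01175 m and z of each of strip_1, strip_2, strip_3, strip_4 in the frame of strip_jig below 0.0125 m and value of joint keeper above 1.5 rad and velocity of joint keeper between -0.05 and 0.05 rad/s and linear speed of each of strip_1, strip_2, strip_3, strip_4 below 0.01 m/s); the robot touches nothing.
It fails at once if the keeper or a strip of the row is gripped or forced (over 35 N between it and the fingers) (contact force between the fingers and keeper above 35 N or contact force between the fingers and strip_1 above 35 N or contact force between the fingers and strip_2 above 35 N or contact force between the fingers and strip_3 above 35 N or contact force between the fingers and strip_4 above 35 N).
It fails at once if a strip of the row is lifted (by more than 6 mm) (z of any of strip_1, strip_2, strip_3, strip_4 in the frame of strip_jig above 0.016 m).
It fails at once if a bystander is shifted by more than 10 mm (distance of any of spare_strip, steel_block, small_driver from where it was at the start of the episode above 0.01 m).
It also fails if it takes over 42 s, if anything falls off the work surface, if the arm or the gripper's body presses on something with over 40 N, if the wrist force passes 120 N, or if a joint passes its speed limit or range.

## Working session

There is one attempt and no reset: what is moved stays moved. The work goes in short steps, Python scripts to look and compute and a shell command to move; the robot and the scene stay as the last step left them, time stands still between calls to the robot, and variables do not carry over. Pictures are saved under pics/ and viewed, at most 10 in all, crops included, and the job is handed in when it is done.

```bash
mkdir -p pics
python3 - <<'E'
from station import arm
import cv2,numpy as np
s=arm.get_state();print(s['t'],s['eef_pos'],s['ee_rot'],s['width'])
for n in('scene','side'):
    f=arm.grab_frame(n);cv2.imwrite(f'pics/{n}0.png',f[...,::-1])
    c=arm.get_calibration(n);print(n,c['fx'],c['cx'],c['cy'],np.round(c['cam_to_world'],3).tolist())
a=cv2.imread('pics/scene0.png');b=cv2.imread('pics/side0.png')
f=arm.grab_frame('wrist');cv2.imwrite('pics/wrist0.png',f[...,::-1])
c=arm.get_calibration('wrist');print(c['fx'],np.round(c['tool_from_camera'],3).tolist())
E
```

```text
0.0 [ 6.74468284e-01 -2.68038485e-05  2.02254782e-01] [ 3.13996315e+00 -1.50849871e-04 -1.57087939e+00] 0.08777570569959496
scene 364.5023544573191 254.49029795930147 193.65800344129875 [[-0.817, -0.443, 0.37, 0.162], [-0.577, 0.637, -0.512, 0.63], [-0.009, -0.631, -0.776, 0.7], [0.0, 0.0, 0.0, 1.0]]
side 457.2306212914016 246.1749103288349 198.53424457822243 [[-0.961, -0.142, 0.237, 0.287], [-0.276, 0.537, -0.797, 0.898], [-0.014, -0.831, -0.556, 0.522], [0.0, 0.0, 0.0, 1.0]]
275.98451064303936 [[0.0, -0.962, -0.272, 0.072], [1.0, 0.0, 0.001, 0.0], [-0.001, -0.272, 0.962, -0.181], [0.0, 0.0, 0.0, 1.0]]
```

View pics/scene0.png

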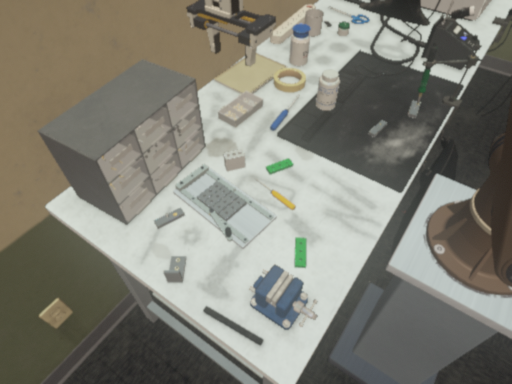

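View pics/wrist0.png

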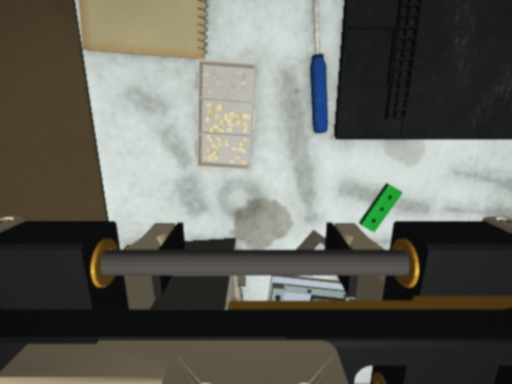

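The scene view shows the jig at about (225,205), with the dark strips at its middle and the black knob near (228,231). The yellow driver is at (283,199) and the block at (234,160). Lookalikes are the green bars at (280,166) and (300,252), and the grey bar at (170,218), which is probably the spare. The wrist view mostly misses the jig. Next I'll look at a close crop from both cameras.

Run:
```python
import cv2,numpy as np
a=cv2.imread('pics/scene0.png')[150:260,150:310];a=cv2.resize(a,None,fx=5,fy=5,interpolation=cv2.INTER_CUBIC)
cv2.imwrite('pics/c1.png',a)
```

```text
(no output)
```

View pics/c1.png

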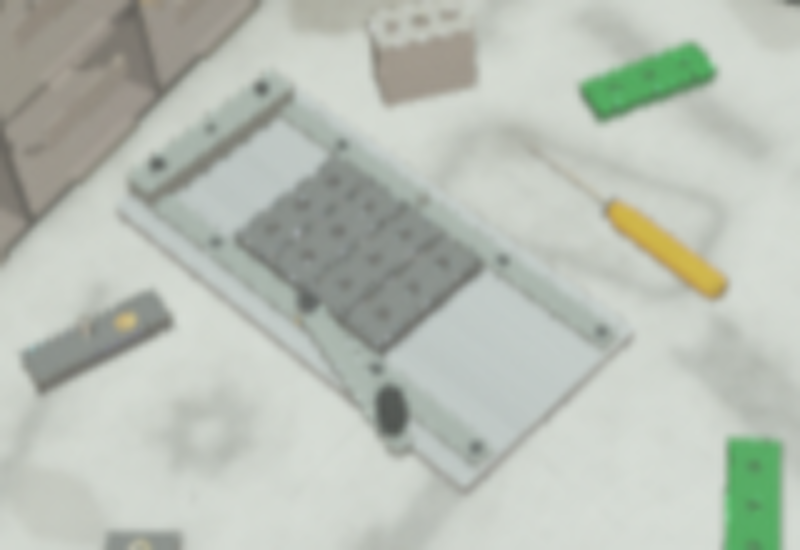

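View pics/side0.png

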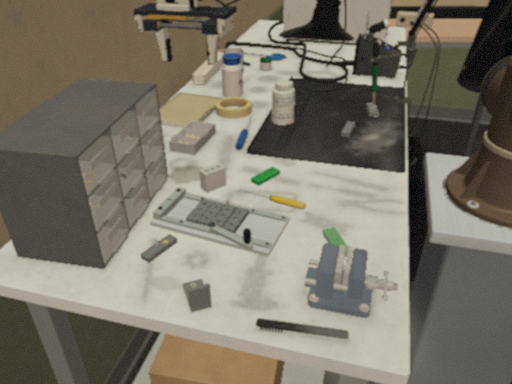

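The crop shows the end stop at its upper left and the row of four grey strips, with the rear edge from (380,350) to (485,268). The keeper is swung slightly out and its knob is at (391,410). The choice of strips is clear: green bars are decoys, and the spare with its brass screw is at (98,342).

```bash
cat > h.py <<'E'
from station import arm
import numpy as np,cv2
def ray(n,u,v,z,T=None):
    c=arm.get_calibration(n)
    T=np.array(c['cam_to_world']) if T is None else T
    d=T[:3,:3]@[(u-c['cx'])/c['fx'],(v-c['cy'])/c['fy'],1];o=T[:3,3]
    return (o+d*(z-o[2])/d[2])
E
python3 - <<'E'
from h import *
def p(u,v,z):return np.round(ray('scene',(u+.5)/5-.5+150,(v+.5)/5-.5+150,z)[:2],4)
for k,(u,v,z) in dict(open_my=(630,338,.01),open_py=(466,484,.01),stop_py=(122,203,.01),rear_py=(380,350,.0205),rear_my=(485,268,.0205),front_my=(335,158,.0205),front_py=(238,238,.0205),knobtop=(391,392,.052),pivot=(308,298,.03),stopT_py=(135,180,.026),stopT_my=(272,72,.026),driverend=(725,290,.007),drivertip=(510,130,.005),block=(425,25,.045)).items():print(k,p(u,v,z))
for k,(u,v,z) in dict(open_my=(288,222,.01),open_py=(268,248,.01),stop_py=(153,222,.01),knobtop=(248,231,.052)).items():print('side',k,np.round(ray('side',u,v,z)[:2],4))
E
```

```text
open_my [0.4099 0.2045]
open_py [0.4259 0.3109]
stop_py [0.6599 0.2794]
rear_py [0.4956 0.2816]
rear_my [0.4841 0.2162]
front_my [0.5855 0.2031]
front_py [0.5916 0.2691]
knobtop [0.4628 0.3123]
pivot [0.536  0.2825]
stopT_py [0.6532 0.2732]
stopT_my [0.6454 0.1795]
driverend [0.3892 0.1535]
drivertip [0.5335 0.1272]
block [0.5892 0.1225]
side open_my [0.4079 0.2196]
side open_py [0.4261 0.3023]
side stop_py [0.6529 0.2849]
side knobtop [0.4574 0.3171]
```

```bash
python3 -m crank '[{"dx":-0.02,"dy":0.03,"twist":-7,"grip":-1},{"dx":-0.04,"dy":0.06,"twist":-14,"grip":-1},{"dx":-0.06,"dy":0.085,"twist":-21,"grip":-1},{"dx":-0.08,"dy":0.11,"twist":-28,"grip":-1},{"dx":-0.1,"dy":0.13,"twist":-35,"grip":-1}]' 10
python3 -m crank '[{"dx":-0.025,"dy":0.03,"twist":-7,"grip":-1},{"dx":-0.05,"dy":0.055,"twist":-14,"grip":-1},{"dx":-0.075,"dy":0.08,"twist":-21,"grip":-1},{"dx":-0.1,"dy":0.105,"twist":-28,"grip":-1},{"dx":-0.125,"dy":0.125,"twist":-35,"grip":-1}]'
python3 -m crank '[{"dz":-0.01,"twist":-7,"grip":-1},{"dz":-0.02,"twist":-14,"grip":-1},{"dz":-0.03,"twist":-21,"grip":-1},{"dz":-0.04,"twist":-28,"grip":-1},{"dz":-0.05,"twist":-28,"grip":-1}]'
python3 - <<'E'
from h import *
s=arm.get_state();print(s['t'],s['eef_pos'],s['ee_rot'],s['q'])
f=arm.grab_frame('wrist');cv2.imwrite('pics/w1.png',f[...,::-1])
E
```

```text
0.15 [ 6.74634210e-01 -2.59692168e-05  2.02460555e-01] [ 3.14041069e+00 -9.63002391e-05 -1.57089092e+00] [ 2.88088837e-01  3.59207690e-01  1.13013765e-02 -2.59014716e-04
 -1.22405062e+00 -2.88095327e-01]invalid input at $[0]: expected keys dx, dy, dz, twist, grip
invalid input at $[0]: expected keys dx, dy, dz, twist, grip
invalid input at $[0]: expected keys dx, dy, dz, twist, grip
```

View pics/w1.png

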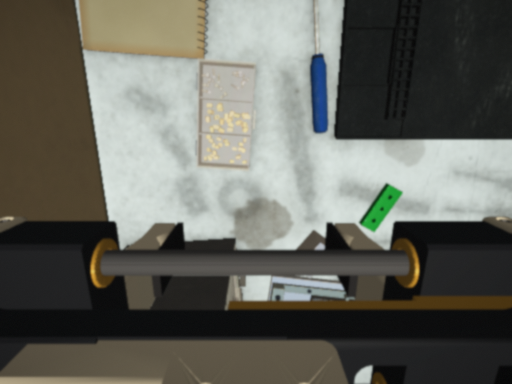

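The picture is unchanged because the moves were refused: every key is required in each row. I'll retype them in full.

```bash
python3 -m crank '[{"dx":-0.02,"dy":0.03,"dz":0,"twist":-7,"grip":-1},{"dx":-0.04,"dy":0.06,"dz":0,"twist":-14,"grip":-1},{"dx":-0.06,"dy":0.085,"dz":0,"twist":-21,"grip":-1},{"dx":-0.08,"dy":0.11,"dz":0,"twist":-28,"grip":-1},{"dx":-0.1,"dy":0.13,"dz":0,"twist":-35,"grip":-1}]' 10
python3 -m crank '[{"dx":-0.025,"dy":0.03,"dz":0,"twist":-7,"grip":-1},{"dx":-0.05,"dy":0.055,"dz":0,"twist":-14,"grip":-1},{"dx":-0.075,"dy":0.08,"dz":0,"twist":-21,"grip":-1},{"dx":-0.1,"dy":0.105,"dz":0,"twist":-28,"grip":-1},{"dx":-0.125,"dy":0.125,"dz":0,"twist":-35,"grip":-1}]'
python3 -m crank '[{"dx":0,"dy":0,"dz":-0.01,"twist":-7,"grip":-1},{"dx":0,"dy":0,"dz":-0.02,"twist":-14,"grip":-1},{"dx":0,"dy":0,"dz":-0.03,"twist":-21,"grip":-1},{"dx":0,"dy":0,"dz":-0.04,"twist":-28,"grip":-1},{"dx":0,"dy":0,"dz":-0.05,"twist":-28,"grip":-1}]'
python3 - <<'E'
from h import *
s=arm.get_state();print(s['t'],s['eef_pos'],s['ee_rot'],s['q'])
f=arm.grab_frame('wrist');cv2.imwrite('pics/w2.png',f[...,::-1])
E
```

```text
t: 0.62
eef_pos: [0.5739, 0.1313, 0.2029]
ee_rot: [3.141, -0.0, -2.187]
force: [0.3, 0.6, 0.0]
width: 0.0597
gripper_force: 0.0
t: 1.03
eef_pos: [0.4507, 0.2547, 0.2031]
ee_rot: [3.141, 0.0, -2.767]
force: [0.2, 0.5, 0.2]
width: 0.0263
gripper_force: 0.0
t: 1.45
eef_pos: [0.4518, 0.2536, 0.1527]
ee_rot: [3.141, 0.0, 3.028]
force: [0.3, -0.8, 0.7]
width: 0.0005
gripper_force: 0.0
1.45 [0.4517642 0.2536443 0.1527015] [3.14133550e+00 4.92575281e-05 3.02782490e+00] [ 8.90737224e-01  1.41299398e-01 -4.03460364e-01 -1.12724740e-04
 -1.02579313e+00 -2.57524287e+00]
```

View pics/w2.png

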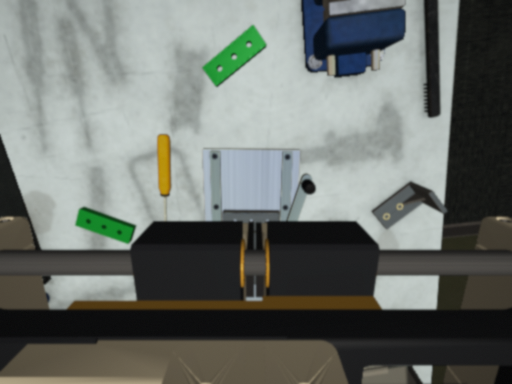

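The wrist view shows the open end of the jig at (203–300,150), almost parallel to the image rows. The rear edge of the last strip is at about (222–280,211), and the knob is at (308,186).

Run:
```python
from h import *
from scipy.spatial.transform import Rotation as R
s=arm.get_state();T=np.eye(4);T[:3,:3]=R.from_euler('xyz',[3.1413,0,3.02782]).as_matrix();T[:3,3]=[.45176,.25364,.1527]
s=arm.get_state();print(s['eef_pos'],s['ee_rot'])
T=T@np.array(arm.get_calibration('wrist')['tool_from_camera'])
for k,(u,v,z) in dict(my=(203,149.5,.01),py=(300,149.5,.01),rmy=(222,211,.0205),rpy=(280,211,.0205),knob=(308,187,.052)).items():
  w=arm.get_calibration('wrist');d=T[:3,:3]@[(u-w['cx'])/w['fx'],(v-w['cy'])/w['fy'],1];o=T[:3,3];print(k,np.round(o+d*(z-o[2])/d[2],4))
im=cv2.imread('pics/w2.png');g=cv2.cvtColor(im,6)
for u in (235,265):print(g[140:222,u].tolist())
print(g[150:152,190:310].tolist())
```

```text
[0.45088235 0.25282916 0.15057957] [-3.13981535e+00 -2.10771115e-03  3.03480297e+00]
my [0.411  0.1992 0.01  ]
py [0.4239 0.3116 0.01  ]
rmy [0.4852 0.2119 0.0205]
rpy [0.4931 0.2811 0.0205]
knob [0.4583 0.3109 0.052 ]
[199, 199, 198, 199, 198, 197, 193, 180, 163, 165, 174, 178, 178, 179, 178, 178, 179, 178, 179, 179, 179, 179, 178, 179, 178, 178, 178, 177, 179, 179, 179, 179, 178, 179, 178, 178, 178, 178, 178, 178, 178, 179, 178, 178, 178, 177, 178, 178, 178, 177, 178, 177, 177, 177, 177, 177, 177, 177, 177, 177, 177, 177, 177, 177, 177, 177, 178, 175, 166, 135, 86, 56, 63, 79, 89, 94, 95, 97, 106, 122, 116, 73]
[200, 199, 197, 197, 196, 193, 191, 178, 157, 146, 158, 168, 170, 170, 170, 170, 170, 171, 170, 170, 170, 171, 170, 170, 170, 170, 169, 169, 170, 170, 170, 170, 170, 171, 171, 171, 171, 171, 171, 171, 170, 170, 171, 170, 170, 170, 170, 171, 170, 171, 170, 170, 170, 171, 170, 171, 171, 172, 171, 171, 171, 171, 172, 172, 172, 171, 171, 171, 165, 141, 95, 61, 67, 85, 92, 93, 94, 96, 98, 102, 103, 88]
[[196, 196, 196, 196, 196, 194, 194, 195, 197, 197, 195, 192, 184, 181, 181, 1
[... 426 characters left out ...]
1, 151, 155, 158, 161, 162, 162, 161, 162, 160, 158, 159, 164, 166, 167, 167, 166, 164, 164, 163], [194, 195, 196, 197, 197, 196, 195, 196, 196, 196, 196, 191, 184, 180, 181, 182, 182, 179, 176, 167, 153, 142, 136, 135, 135, 137, 137, 138, 142, 147, 157, 172, 179, 180, 180, 181, 180, 178, 177, 179, 182, 182, 180, 178, 177, 178, 179, 180, 178, 178, 177, 177, 177, 176, 176, 175, 174, 174, 175, 175, 176, 176, 175, 174, 173, 171, 171, 171, 172, 174, 174, 170, 167, 167, 169, 168, 167, 165, 166, 168, 172, 176, 176, 173, 172, 173, 174, 175, 172, 171, 170, 164, 149, 143, 144, 144, 144, 146, 148, 148, 149, 151, 159, 168, 171, 173, 172, 173, 171, 165, 155, 155, 159, 162, 164, 164, 163, 163, 161, 161]]
```

```bash
python3 -m crank '[{"dx":0,"dy":0,"dz":-0.035,"twist":-0.5,"grip":-1},{"dx":0,"dy":0,"dz":-0.07,"twist":-0.5,"grip":-1},{"dx":0,"dy":0,"dz":-0.1,"twist":-0.5,"grip":-1},{"dx":0,"dy":0,"dz":-0.125,"twist":-0.5,"grip":-1},{"dx":0,"dy":0,"dz":-0.135,"twist":-0.5,"grip":-1}]'
python3 -m crank '[{"dx":0.003,"dy":-0.0004,"dz":0,"twist":0,"grip":-1},{"dx":0.007,"dy":-0.0008,"dz":0,"twist":0,"grip":-1},{"dx":0.011,"dy":-0.0013,"dz":0,"twist":0,"grip":-1},{"dx":0.015,"dy":-0.0018,"dz":0,"twist":0,"grip":-1},{"dx":0.019,"dy":-0.0023,"dz":0,"twist":0,"grip":-1}]'
python3 - <<'E'
from h import *
s=arm.get_state();print(s['eef_pos'],s['ee_rot'],s['force'])
f=arm.grab_frame('side');cv2.imwrite('pics/s1.png',cv2.resize(f[160:270,130:310,::-1],None,fx=4.4,fy=4.4))
E
```

```text
t: 1.92
eef_pos: [0.4505, 0.2518, 0.015]
ee_rot: [-3.138, -0.003, 3.028]
force: [-0.2, -0.8, 0.5]
width: 0.0007
gripper_force: 0.0
t: 2.33
eef_pos: [0.4723, 0.2519, 0.0196]
ee_rot: [3.139, 0.002, 3.025]
force: [-0.0, 0.5, 0.5]
width: 0.0006
gripper_force: 0.0
[0.47228557 0.25187712 0.01964948] [3.13938676e+00 1.66959136e-03 3.02477618e+00] [-0.04846424  0.4547452   0.54339636]
```

View pics/s1.png

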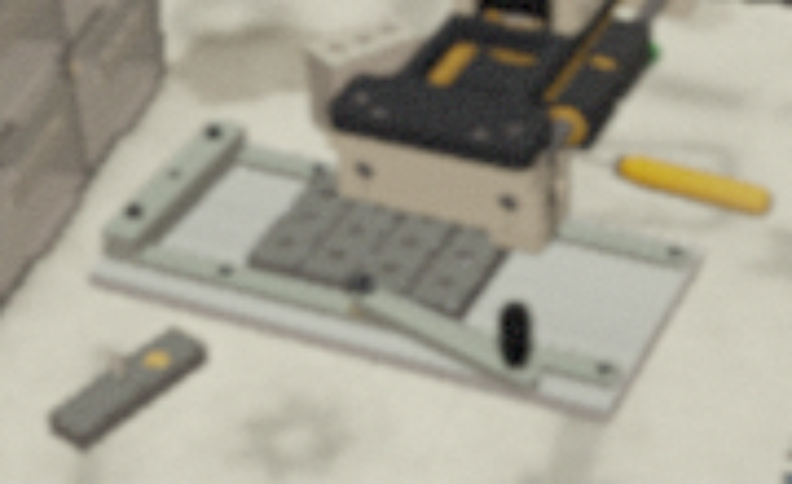

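The side crop shows the closed fingers in the channel just behind the last strip, with the rear edge near (490,280) and the knob at (515,335). The z reading drifted, so I'll hold briefly and read it again.

```bash
python3 -m crank '[{"dx":0,"dy":0,"dz":0,"twist":0,"grip":-1},{"dx":0,"dy":0,"dz":0,"twist":0,"grip":-1},{"dx":0,"dy":0,"dz":0,"twist":0,"grip":-1},{"dx":0,"dy":0,"dz":0,"twist":0,"grip":-1},{"dx":0,"dy":0,"dz":0,"twist":0,"grip":-1}]'
python3 -c "
from h import *
for i in range(6):
  s=arm.get_state();print(s['t'],np.round(s['eef_pos'],4),np.round(s['force'],2),np.round(s['q'],4));arm.grab_frame('side')"
```

```text
t: 2.8
eef_pos: [0.4708, 0.2512, 0.0182]
ee_rot: [-3.142, -0.0, 3.025]
force: [0.5, -0.3, -0.1]
width: 0.0006
gripper_force: 0.0
2.8 [0.4708 0.2512 0.0182] [ 0.47 -0.28 -0.12] [ 0.8578  0.3263 -0.526  -0.     -0.7185 -2.5456]
2.85 [0.4708 0.2512 0.0182] [ 0.21 -0.    0.31] [ 0.8577  0.3264 -0.526  -0.     -0.7185 -2.5455]
2.9 [0.4709 0.2512 0.0182] [-0.24 -0.77 -0.09] [ 0.8577  0.3265 -0.5259 -0.     -0.7185 -2.5456]
2.95 [0.4708 0.2512 0.0181] [-0.58 -0.12  0.01] [ 0.8577  0.3265 -0.526  -0.     -0.7185 -2.5455]
3.0 [0.4709 0.2512 0.0182] [-0.01 -0.43  1.12] [ 0.8577  0.3265 -0.5259  0.     -0.7185 -2.5455]
3.05 [0.4709 0.2512 0.0182] [-0.41  0.94 -0.17] [ 0.8576  0.3265 -0.5259  0.     -0.7185 -2.5455]
```

```bash
python3 -m crank '[{"dx":0,"dy":0,"dz":-0.0035,"twist":0,"grip":-1},{"dx":0.002,"dy":-0.0002,"dz":-0.0035,"twist":0,"grip":-1},{"dx":0.005,"dy":-0.0006,"dz":-0.0035,"twist":0,"grip":-1},{"dx":0.008,"dy":-0.001,"dz":-0.0035,"twist":0,"grip":-1},{"dx":0.010,"dy":-0.0012,"dz":-0.0035,"twist":0,"grip":-1}]'
python3 -m crank '[{"dx":0.0025,"dy":-0.0003,"dz":0,"twist":0,"grip":-1},{"dx":0.005,"dy":-0.0006,"dz":0,"twist":0,"grip":-1},{"dx":0.0075,"dy":-0.0009,"dz":0,"twist":0,"grip":-1},{"dx":0.01,"dy":-0.0012,"dz":0,"twist":0,"grip":-1},{"dx":0.0125,"dy":-0.0015,"dz":0,"twist":0,"grip":-1}]'
python3 -m crank '[{"dx":0.0025,"dy":-0.0003,"dz":0,"twist":0,"grip":-1},{"dx":0.005,"dy":-0.0006,"dz":0,"twist":0,"grip":-1},{"dx":0.0075,"dy":-0.0009,"dz":0,"twist":0,"grip":-1},{"dx":0.01,"dy":-0.0012,"dz":0,"twist":0,"grip":-1},{"dx":0.0125,"dy":-0.0015,"dz":0,"twist":0,"grip":-1}]'
python3 -m crank '[{"dx":0.0025,"dy":-0.0003,"dz":0,"twist":0,"grip":-1},{"dx":0.005,"dy":-0.0006,"dz":0,"twist":0,"grip":-1},{"dx":0.0075,"dy":-0.0009,"dz":0,"twist":0,"grip":-1},{"dx":0.01,"dy":-0.0012,"dz":0,"twist":0,"grip":-1},{"dx":0.0125,"dy":-0.0015,"dz":0,"twist":0,"grip":-1}]'
python3 - <<'E'
from h import *
f=arm.grab_frame('side');cv2.imwrite('pics/s2.png',cv2.resize(f[160:270,130:310,::-1],None,fx=4.4,fy=4.4))
E
```

```text
t: 3.52
eef_pos: [0.4815, 0.25, 0.0147]
ee_rot: [3.142, 0.0, 3.024]
force: [0.1, 1.1, 0.4]
width: 0.0008
gripper_force: 0.0
t: 3.93
eef_pos: [0.4937, 0.2485, 0.0146]
ee_rot: [3.142, -0.0, 3.024]
force: [0.7, -0.5, -0.5]
width: 0.0007
gripper_force: 0.0
t: 4.35
eef_pos: [0.5062, 0.2469, 0.0147]
ee_rot: [-3.142, -0.0, 3.024]
force: [0.8, 0.3, 0.0]
width: 0.0006
gripper_force: 0.0
t: 4.77
eef_pos: [0.5187, 0.2455, 0.0147]
ee_rot: [3.142, 0.0, 3.024]
force: [0.9, -0.0, 0.2]
width: 0.0004
gripper_force: 0.0
```

View pics/s2.png

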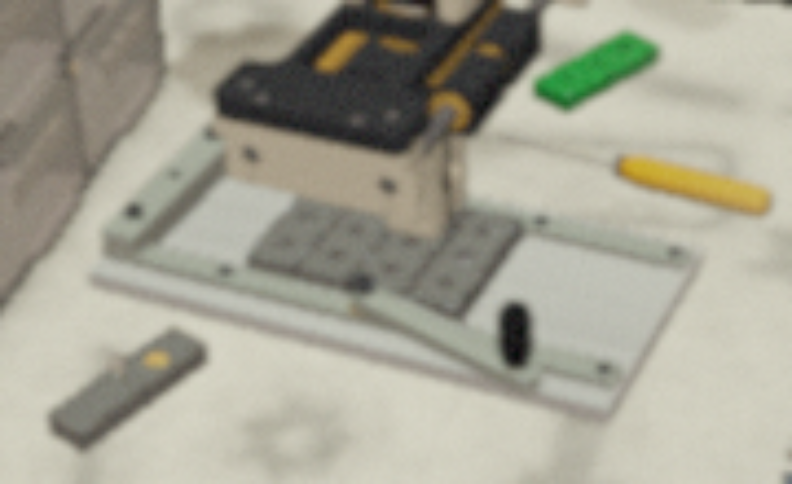

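The fingertips, at (430,235), are over the third strip. The row has not moved, so the fingers passed above it. I'll work out the true tip height.

Run:
```python
from h import *
u,v=432/4.4+130,238/4.4+160
for z in (.01,.015,.0205,.025,.03,.035):print(z,ray('side',u,v,z).round(4))
c=arm.get_calibration('side');T=np.linalg.inv(c['cam_to_world'])
s=arm.get_state();p=s['eef_pos'];print(p)
x=np.array([.9925,-.122,0]);y=np.array([.122,.9925,0])
for a in(-.0095,.0095):
  for b in (-.021,.021):
    for z in (p[2],.0205,.025):
      q=np.r_[(p+a*x+b*y)[:2],z,1];q=T@q;print(a,b,round(z,4),((c['fx']*q[0]/q[2]+c['cx']-130)*4.4).round(),((c['fy']*q[1]/q[2]+c['cy']-160)*4.4).round())
f=arm.grab_frame('scene');cv2.imwrite('pics/s3.png',cv2.resize(f[150:260,150:310,::-1],None,fx=5,fy=5,interpolation=cv2.INTER_CUBIC))
```

```text
0.01 [0.5238 0.2242 0.01  ]
0.015 [0.5215 0.2308 0.015 ]
0.0205 [0.519  0.238  0.0205]
0.025 [0.5169 0.2439 0.025 ]
0.03 [0.5146 0.2505 0.03  ]
0.035 [0.5123 0.2571 0.035 ]
[0.5191267  0.24551727 0.01468866]
-0.0095 -0.021 0.0147 467.0 237.0
-0.0095 -0.021 0.0205 467.0 226.0
-0.0095 -0.021 0.025 467.0 218.0
-0.0095 0.021 0.0147 426.0 292.0
-0.0095 0.021 0.0205 426.0 281.0
-0.0095 0.021 0.025 425.0 272.0
0.0095 -0.021 0.0147 427.0 228.0
0.0095 -0.021 0.0205 427.0 217.0
0.0095 -0.021 0.025 426.0 208.0
0.0095 0.021 0.0147 385.0 281.0
0.0095 0.021 0.0205 384.0 270.0
0.0095 0.021 0.025 384.0 262.0
```

View pics/s3.png

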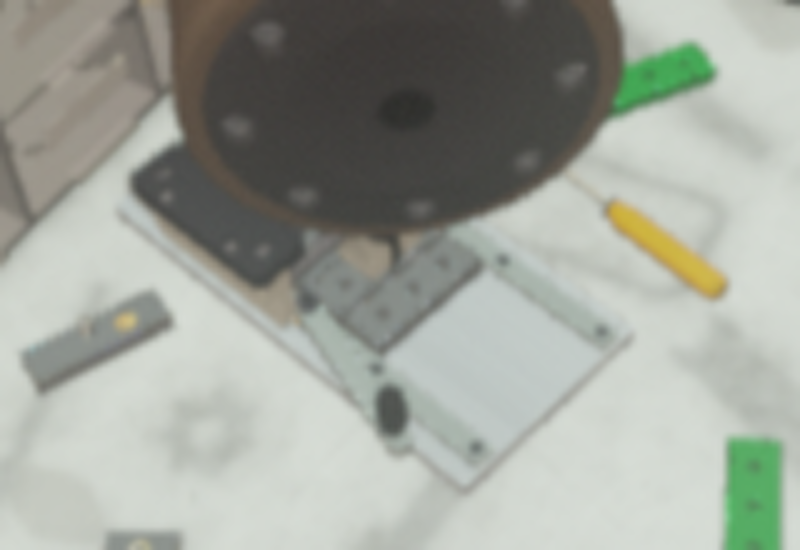

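Run:
```python
from h import *
c=arm.get_calibration('side');T=np.linalg.inv(c['cam_to_world'])
s=arm.get_state();p=s['eef_pos'];print(s['t'],p,s['ee_rot'],s['force'])
x=np.array([.9932,-.117,0]);y=np.array([.117,.9932,0])
for off in (0,.01):
 for a in(-.039,.039):
  for b in (.0425,.065,.0965):
      q=np.r_[(p+a*x+b*y)[:2],p[2]+.066+off,1];q=T@q;print(off,a,b,((c['fx']*q[0]/q[2]+c['cx']-130)*4.4).round(),((c['fy']*q[1]/q[2]+c['cy']-160)*4.4).round())
f=arm.grab_frame('wrist');cv2.imwrite('pics/w3.png',f[...,::-1])
a=cv2.imread('pics/w2.png');b=f[...,::-1].copy();g=cv2.cvtColor(b,6)
# column profiles around the fingertip
for u in (228,240,256,272,284):print(u,g[150:260:2,u].tolist())
```

```text
4.8667 [0.51886094 0.24549007 0.01465901] [3.14152469e+00 1.44652169e-04 3.02419416e+00] [ 0.93174002 -0.17125048 -0.6144172 ]
0 -0.039 0.0425 467.0 204.0
0 -0.039 0.065 443.0 236.0
0 -0.039 0.0965 407.0 282.0
0 0.039 0.0425 287.0 163.0
0 0.039 0.065 260.0 193.0
0 0.039 0.0965 220.0 236.0
0.01 -0.039 0.0425 466.0 182.0
0.01 -0.039 0.065 442.0 214.0
0.01 -0.039 0.0965 406.0 260.0
0.01 0.039 0.0425 286.0 142.0
0.01 0.039 0.065 258.0 171.0
0.01 0.039 0.0965 217.0 215.0
228 [190, 190, 190, 190, 191, 190, 190, 190, 190, 190, 190, 190, 190, 190, 190, 190, 175, 87, 61, 92, 94, 104, 102, 104, 105, 105, 104, 102, 99, 100, 105, 105, 103, 103, 95, 70, 21, 15, 16, 15, 15, 15, 15, 17, 15, 14, 17, 25, 30, 32, 34, 36, 37, 35, 35]
240 [187, 187, 187, 187, 187, 188, 188, 188, 188, 188, 188, 187, 188, 188, 187, 187, 181, 100, 58, 93, 102, 103, 103, 106, 106, 104, 104, 103, 99, 101, 105, 104, 102, 103, 103, 76, 22, 15, 18, 15, 15, 16, 16, 17, 16, 19, 24, 31, 36, 44, 47, 52, 62, 66, 69]
256 [185, 185, 185, 185, 185, 185, 185, 185, 186, 185, 185, 185, 185, 186, 186, 187, 180, 100, 54, 78, 90, 99, 100, 104, 103, 102, 104, 105, 105, 103, 102, 101, 102, 104, 105, 109, 49, 25, 28, 27, 28, 28, 28, 27, 27, 28, 28, 28, 28, 26, 30, 43, 56, 67, 75]
272 [184, 185, 185, 185, 186, 185, 185, 185, 185, 186, 185, 185, 185, 185, 185, 185, 180, 108, 54, 83, 104, 102, 101, 104, 103, 103, 103, 104, 105, 103, 101, 100, 101, 101, 99, 74, 22, 16, 16, 15, 15, 16, 14, 15, 16, 16, 16, 24, 31, 32, 35, 37, 36, 37, 37]
284 [188, 188, 189, 188, 188, 188, 187, 187, 187, 188, 187, 187, 188, 188, 188, 188, 182, 109, 54, 92, 115, 104, 103, 103, 102, 101, 101, 104, 106, 103, 101, 101, 103, 102, 103, 82, 22, 14, 16, 16, 15, 14, 14, 16, 14, 15, 16, 25, 31, 32, 34, 36, 35, 36, 36]
```

Run:
```python
from h import *
from scipy.spatial.transform import Rotation as R
s=arm.get_state();T=np.eye(4);T[:3,:3]=R.from_euler('xyz',s['ee_rot']).as_matrix();T[:3,3]=s['eef_pos']
T=T@np.array(arm.get_calibration('wrist')['tool_from_camera']);w=arm.get_calibration('wrist')
def P(u,v,z):
  d=T[:3,:3]@[(u-w['cx'])/w['fx'],(v-w['cy'])/w['fy'],1];o=T[:3,3];return o+d*(z-o[2])/d[2]
g=cv2.cvtColor(cv2.imread('pics/w3.png'),6).astype(float)
for rows in ((194,206),(206,214)):
  r=g[rows[0]:rows[1]].mean(0);m=r<125;idx=np.where(np.diff(np.r_[0,m,0]))[0].reshape(-1,2)
  print([i.tolist() for i in idx if i[1]-i[0]>3])
c=g[120:222,230:290].mean(1);e=np.argmin(np.diff(c))+120;print('edge',e)
print(r[180:340].astype(int).tolist())
# edge of plate at open end
print(g[0:185:1,256].astype(int).tolist())
```

```text
[[0, 14], [195, 219], [221, 247], [250, 277], [279, 301], [312, 317], [468, 483], [486, 491], [494, 512]]
[[0, 41], [196, 301], [309, 313], [475, 498]]
edge 183
[154, 154, 152, 152, 154, 155, 157, 158, 156, 154, 154, 155, 155, 152, 148, 130, 102, 95, 96, 93, 97, 101, 102, 102, 102, 102, 102, 102, 103, 102, 102, 102, 101, 100, 96, 90, 86, 83, 83, 84, 86, 88, 94, 98, 101, 102, 101, 102, 102, 102, 102, 101, 102, 102, 102, 102, 102, 102, 102, 102, 102, 102, 102, 100, 94, 89, 85, 82, 80, 80, 81, 85, 93, 98, 101, 102, 102, 102, 101, 102, 102, 101, 102, 101, 101, 102, 102, 102, 101, 102, 102, 102, 102, 100, 95, 88, 82, 78, 75, 75, 77, 82, 92, 100, 102, 102, 102, 101, 102, 102, 102, 102, 102, 102, 102, 101, 100, 102, 104, 103, 117, 142, 154, 154, 153, 153, 153, 151, 137, 111, 85, 80, 98, 125, 144, 151, 152, 152, 154, 155, 156, 156, 155, 156, 157, 158, 158, 159, 160, 164, 174, 187, 201, 211, 215, 215, 216, 215, 215, 214]
[198, 198, 199, 199, 198, 199, 198, 199, 198, 198, 198, 198, 200, 200, 201, 202, 203, 204, 204, 205, 205, 204, 204, 204, 204, 205, 204, 204, 204, 204, 204, 203, 203, 204, 204, 205, 205, 206, 206, 206, 206, 206, 206, 206, 206, 205, 205, 204, 205, 205, 205, 205, 207, 207, 209, 209, 209, 209, 208, 208, 207, 207, 206, 206, 206, 204, 198, 188, 181, 181, 181, 181, 181, 181, 181, 181, 182, 181, 182, 181, 182, 182, 182, 182, 182, 183, 183, 182, 182, 183, 182, 183, 184, 183, 183, 183, 183, 183, 183, 184, 184, 184, 184, 183, 183, 183, 183, 184, 184, 183, 184, 184, 184, 184, 184, 183, 185, 184, 185, 184, 184, 185, 184, 185, 184, 184, 184, 184, 184, 185, 185, 184, 184, 184, 184, 185, 185, 185, 185, 185, 185, 185, 186, 185, 185, 186, 185, 185, 186, 185, 185, 184, 185, 185, 185, 185, 185, 185, 185, 185, 185, 185, 185, 185, 185, 185, 186, 185, 185, 185, 185, 186, 185, 185, 185, 185, 186, 186, 186, 186, 187, 185, 180, 154, 100]
```

The numbers show the row still has its rear edge near x=0.49, while the fingers are past it with almost no force. So the fingertips must be higher than the reading says. I'll go back behind the row and find the plate by a gentle touch.

```bash
python3 -m crank '[{"dx":0,"dy":0,"dz":0.02,"twist":0,"grip":-1},{"dx":-0.017,"dy":0.002,"dz":0.02,"twist":0,"grip":-1},{"dx":-0.035,"dy":0.004,"dz":0.02,"twist":0,"grip":-1},{"dx":-0.055,"dy":0.0065,"dz":0.02,"twist":0,"grip":-1},{"dx":-0.068,"dy":0.008,"dz":0.02,"twist":0,"grip":-1}]' | grep -E 'pos|force:'
python3 -m crank '[{"dx":0,"dy":0,"dz":0,"twist":0,"grip":-1},{"dx":0,"dy":0,"dz":-0.01,"twist":0,"grip":-1},{"dx":0,"dy":0,"dz":-0.02,"twist":0,"grip":-1},{"dx":0,"dy":0,"dz":-0.02,"twist":0,"grip":-1},{"dx":0,"dy":0,"dz":-0.02,"twist":0,"grip":-1}]'| grep -E 'pos|force:'
python3 -m crank '[{"dx":0,"dy":0,"dz":-0.0005,"twist":0,"grip":-1},{"dx":0,"dy":0,"dz":-0.001,"twist":0,"grip":-1},{"dx":0,"dy":0,"dz":-0.0015,"twist":0,"grip":-1},{"dx":0,"dy":0,"dz":-0.002,"twist":0,"grip":-1},{"dx":0,"dy":0,"dz":-0.002,"twist":0,"grip":-1}]'| grep -E 'pos|force:'
python3 -m crank '[{"dx":0,"dy":0,"dz":-0.0005,"twist":0,"grip":-1},{"dx":0,"dy":0,"dz":-0.001,"twist":0,"grip":-1},{"dx":0,"dy":0,"dz":-0.0015,"twist":0,"grip":-1},{"dx":0,"dy":0,"dz":-0.002,"twist":0,"grip":-1},{"dx":0,"dy":0,"dz":-0.002,"twist":0,"grip":-1}]'| grep -E 'pos|force:'
```

```text
eef_pos: [0.4489, 0.2532, 0.0347]
force: [0.4, -0.3, -0.1]
gripper_force: 0.0
eef_pos: [0.4504, 0.2528, 0.0134]
force: [0.7, -0.4, 0.9]
gripper_force: 0.0
eef_pos: [0.4505, 0.2535, 0.0127]
force: [0.2, 0.2, -0.1]
gripper_force: 0.0
eef_pos: [0.4504, 0.2535, 0.0106]
force: [0.5, 0.1, 0.8]
gripper_force: 0.0
```

```bash
python3 -m crank '[{"dx":0,"dy":0,"dz":-0.0005,"twist":0,"grip":-1},{"dx":0,"dy":0,"dz":-0.001,"twist":0,"grip":-1},{"dx":0,"dy":0,"dz":-0.0015,"twist":0,"grip":-1},{"dx":0,"dy":0,"dz":-0.0015,"twist":0,"grip":-1},{"dx":0,"dy":0,"dz":-0.0015,"twist":0,"grip":-1}]'| grep -E 'pos|force:'
python3 -m crank '[{"dx":0,"dy":0,"dz":-0.0005,"twist":0,"grip":-1},{"dx":0,"dy":0,"dz":-0.001,"twist":0,"grip":-1},{"dx":0,"dy":0,"dz":-0.0015,"twist":0,"grip":-1},{"dx":0,"dy":0,"dz":-0.0015,"twist":0,"grip":-1},{"dx":0,"dy":0,"dz":-0.0015,"twist":0,"grip":-1}]'| grep -E 'pos|force:'
```

```text
eef_pos: [0.4504, 0.2534, 0.0091]
force: [0.6, -0.1, 0.4]
gripper_force: 0.0
eef_pos: [0.4505, 0.2534, 0.0076]
force: [1.4, 0.3, -0.1]
gripper_force: 0.0
```

```bash
for i in 1; do python3 -m crank '[{"dx":0,"dy":0,"dz":-0.0005,"twist":0,"grip":-1},{"dx":0,"dy":0,"dz":-0.001,"twist":0,"grip":-1},{"dx":0,"dy":0,"dz":-0.0015,"twist":0,"grip":-1},{"dx":0,"dy":0,"dz":-0.0015,"twist":0,"grip":-1},{"dx":0,"dy":0,"dz":-0.0015,"twist":0,"grip":-1}]'| grep -E 'pos|force:'; done
python3 -m crank '[{"dx":0,"dy":0,"dz":-0.0005,"twist":0,"grip":-1},{"dx":0,"dy":0,"dz":-0.001,"twist":0,"grip":-1},{"dx":0,"dy":0,"dz":-0.0015,"twist":0,"grip":-1},{"dx":0,"dy":0,"dz":-0.0015,"twist":0,"grip":-1},{"dx":0,"dy":0,"dz":-0.0015,"twist":0,"grip":-1}]'| grep -E 'pos|force:'
```

```text
eef_pos: [0.4504, 0.2534, 0.0061]
force: [-0.0, 0.2, -0.4]
gripper_force: 0.0
eef_pos: [0.4504, 0.2534, 0.0046]
force: [0.0, -0.7, -0.8]
gripper_force: 0.0
```

```bash
python3 -m crank '[{"dx":0,"dy":0,"dz":-0.0005,"twist":0,"grip":-1},{"dx":0,"dy":0,"dz":-0.001,"twist":0,"grip":-1},{"dx":0,"dy":0,"dz":-0.0015,"twist":0,"grip":-1},{"dx":0,"dy":0,"dz":-0.0015,"twist":0,"grip":-1},{"dx":0,"dy":0,"dz":-0.0015,"twist":0,"grip":-1}]'| grep -E 'pos|force:'
python3 -m crank '[{"dx":0,"dy":0,"dz":-0.0005,"twist":0,"grip":-1},{"dx":0,"dy":0,"dz":-0.001,"twist":0,"grip":-1},{"dx":0,"dy":0,"dz":-0.0015,"twist":0,"grip":-1},{"dx":0,"dy":0,"dz":-0.0015,"twist":0,"grip":-1},{"dx":0,"dy":0,"dz":-0.0015,"twist":0,"grip":-1}]'| grep -E 'pos|force:'
python3 - <<'E'
from h import *
s=arm.get_state();print(s['t'],s['q'].tolist() if hasattr(s['q'],'tolist') else s['q'],s['moment'],s['joint_efforts'])
f=arm.grab_frame('wrist');cv2.imwrite('pics/w4.png',f[...,::-1])
g=cv2.cvtColor(f,7).astype(float)
e=g[:,230:285].mean(1);print(e.astype(int).tolist())
E
```

```text
eef_pos: [0.4504, 0.2535, 0.0031]
force: [-0.3, -0.1, 0.5]
gripper_force: 0.0
eef_pos: [0.4505, 0.2535, 0.0016]
force: [-0.5, -0.0, 0.0]
gripper_force: 0.0
9.0833 [0.8927154394824927, 0.328831667763422, -0.5779347057257898, -2.1326571161880418e-05, -0.6640826254441408, -2.5807670555557443] [ 0.01188926 -0.10772162  0.02704275] [-8.95396697e-04 -4.56929898e+01  1.91102207e+01  4.49895903e+00
 -6.78714411e-02 -1.81890709e-05]
[126, 128, 130, 132, 133, 135, 137, 139, 142, 144, 145, 147, 149, 152, 154, 156, 158, 160, 162, 165, 168, 171, 175, 178, 182, 185, 188, 189, 190, 190, 190, 190, 190, 190, 190, 190, 190, 190, 190, 190, 191, 191, 191, 191, 192, 192, 192, 192, 193, 193, 193, 193, 193, 193, 193, 193, 193, 193, 193, 193, 193, 193, 193, 193, 193, 193, 194, 194, 194, 194, 194, 194, 194, 194, 194, 193, 193, 193, 193, 193, 193, 193, 193, 194, 194, 194, 194, 195, 195, 195, 195, 195, 195, 195, 195, 195, 195, 195, 195, 195, 195, 195, 195, 196, 196, 196, 196, 196, 196, 196, 195, 194, 194, 194, 194, 194, 194, 195, 195, 195, 194, 194, 194, 194, 194, 194, 193, 193, 193, 193, 194, 193, 193, 194, 1
[... 386 characters left out ...]
7, 167, 167, 167, 167, 167, 167, 167, 164, 148, 111, 70, 45, 34, 31, 31, 30, 29, 29, 29, 29, 28, 28, 28, 28, 28, 28, 28, 28, 27, 28, 29, 30, 33, 35, 36, 37, 37, 37, 38, 39, 42, 44, 47, 50, 52, 54, 55, 56, 57, 58, 59, 60, 61, 61, 61, 61, 61, 60, 59, 58, 56, 54, 52, 50, 48, 48, 47, 47, 46, 46, 44, 43, 43, 42, 40, 36, 34, 33, 33, 33, 33, 33, 34, 38, 45, 53, 59, 60, 61, 60, 60, 59, 59, 59, 59, 58, 50, 36, 21, 13, 12, 12, 12, 12, 12, 12, 12, 12, 12, 12, 12, 12, 12, 12, 12, 12, 12, 12, 13, 13, 12, 13, 13, 14, 19, 25, 31, 43, 62, 79, 85, 86, 86, 86, 86, 85, 85, 86, 85, 85, 85, 85, 85, 85, 85, 85, 85, 85, 84, 84, 84, 84, 84, 84, 84, 84, 84, 83, 83, 83, 83, 83, 83, 83, 83, 82, 82, 82, 82, 82, 82, 82]
```

Run:
```python
from h import *
g=cv2.cvtColor(cv2.imread('pics/w4.png'),6).astype(int)
for r in (178,195,212):print(r,g[r-2:r+3,140:370].mean(0).astype(int).tolist())
g2=cv2.cvtColor(cv2.imread('pics/w4.png'),6)
print(g2[222:300:6,200:312:4].tolist())
w=arm.get_calibration('wrist');print(w['cx'],w['cy'],w['fy'])
```

```text
178 [188, 188, 189, 189, 189, 189, 188, 188, 187, 186, 185, 185, 186, 188, 189, 190, 190, 189, 186, 178, 169, 163, 155, 145, 141, 139, 138, 138, 137, 136, 135, 136, 137, 137, 135, 134, 132, 131, 131, 132, 132, 132, 133, 133, 134, 134, 133, 133, 132, 132, 131, 130, 131, 131, 132, 132, 133, 134, 135, 135, 135, 135, 135, 134, 134, 133, 132, 132, 133, 133, 134, 134, 135, 134, 133, 133, 133, 132, 131, 131, 131, 131, 132, 131, 131, 131, 130, 131, 133, 135, 134, 134, 134, 134, 133, 133, 133, 134, 133, 132, 132, 131, 132, 132, 132, 131, 131, 131, 132, 132, 130, 130, 130, 129, 129, 129, 128, 128, 128, 130, 132, 132, 133, 133, 133, 133, 133, 132, 130, 129, 129, 129, 129, 128, 127, 126, 126, 125, 125, 125, 126, 125, 126, 127, 128, 129, 130, 130, 130, 129, 129, 131, 133, 133, 133, 133, 132, 132, 132, 131, 131, 130, 130, 130, 131, 130, 130, 131, 132, 132, 133, 132, 132, 131, 131, 130, 129, 129, 129, 129, 128, 127, 128, 129, 129, 128, 128, 129, 128, 128, 128, 128, 129, 133, 139, 147, 154, 158, 160, 161, 162, 164, 165, 165, 164, 163, 163, 162, 162, 161, 161, 161, 160, 160, 159, 158, 157, 156, 156, 
[... 3190 characters left out ...]
5, 91, 75, 74, 75, 76, 78, 106, 32, 31, 32, 32, 31, 32, 32, 31, 31, 30], [31, 30, 31, 31, 32, 32, 31, 31, 32, 32, 73, 92, 73, 72, 73, 73, 72, 105, 30, 31, 32, 32, 32, 32, 31, 31, 32, 32], [31, 31, 30, 30, 31, 33, 32, 32, 31, 32, 64, 84, 38, 42, 56, 38, 54, 95, 31, 32, 33, 32, 31, 31, 31, 31, 31, 31], [31, 30, 30, 30, 30, 31, 31, 31, 31, 31, 53, 87, 34, 34, 41, 33, 56, 84, 32, 31, 31, 30, 30, 31, 32, 31, 30, 29], [30, 30, 31, 30, 31, 31, 30, 32, 31, 31, 28, 58, 35, 33, 34, 34, 53, 24, 31, 32, 31, 31, 31, 31, 30, 31, 31, 31], [30, 30, 30, 30, 30, 30, 31, 31, 31, 30, 25, 54, 33, 36, 41, 34, 53, 20, 34, 33, 33, 33, 33, 32, 33, 33, 33, 33]]
254.43951970269313 192.34579259838935 275.98451064303936
```

```bash
python3 -m crank '[{"dx":0,"dy":0,"dz":-0.0005,"twist":0,"grip":-1},{"dx":0,"dy":0,"dz":-0.001,"twist":0,"grip":-1},{"dx":0,"dy":0,"dz":-0.0015,"twist":0,"grip":-1},{"dx":0,"dy":0,"dz":-0.002,"twist":0,"grip":-1},{"dx":0,"dy":0,"dz":-0.002,"twist":0,"grip":-1}]'| grep -E 'pos|force:'
python3 -m crank '[{"dx":0,"dy":0,"dz":-0.0005,"twist":0,"grip":-1},{"dx":0,"dy":0,"dz":-0.001,"twist":0,"grip":-1},{"dx":0,"dy":0,"dz":-0.0015,"twist":0,"grip":-1},{"dx":0,"dy":0,"dz":-0.002,"twist":0,"grip":-1},{"dx":0,"dy":0,"dz":-0.002,"twist":0,"grip":-1}]'| grep -E 'pos|force:'
python3 - <<'E'
from h import *
f=arm.grab_frame('side');cv2.imwrite('pics/s5.png',cv2.resize(f[130:280,130:330,::-1],None,fx=4,fy=4,interpolation=cv2.INTER_CUBIC))
g=arm.grab_frame('scene');cv2.imwrite('pics/sc5.png',g[...,::-1])
E
```

```text
eef_pos: [0.4504, 0.2534, -0.0005]
force: [-0.4, -0.2, 0.3]
gripper_force: 0.0
eef_pos: [0.4504, 0.2534, -0.0024]
force: [-1.2, 0.4, -0.0]
gripper_force: 0.0
```

Run:
```python
from h import *
f=arm.grab_frame('wrist');cv2.imwrite('pics/w5.png',f[...,::-1])
w=cv2.resize(f[160:340,120:390,::-1],(400,267),interpolation=cv2.INTER_CUBIC)
w0=cv2.resize(cv2.imread('pics/wrist0.png')[160:340,80:430],(400,206),interpolation=cv2.INTER_CUBIC)
s=cv2.resize(cv2.imread('pics/s5.png'),(400,300))
sc=cv2.resize(cv2.imread('pics/sc5.png')[120:260,170:310],(400,300),interpolation=cv2.INTER_CUBIC)
o=np.zeros((600,800,3),np.uint8);o[:300,:400]=s;o[:300,400:]=sc;o[300:567,:400]=w;o[300:506,400:]=w0
cv2.imwrite('pics/comp.png',o)
```

```text
(no output)
```

View pics/comp.png

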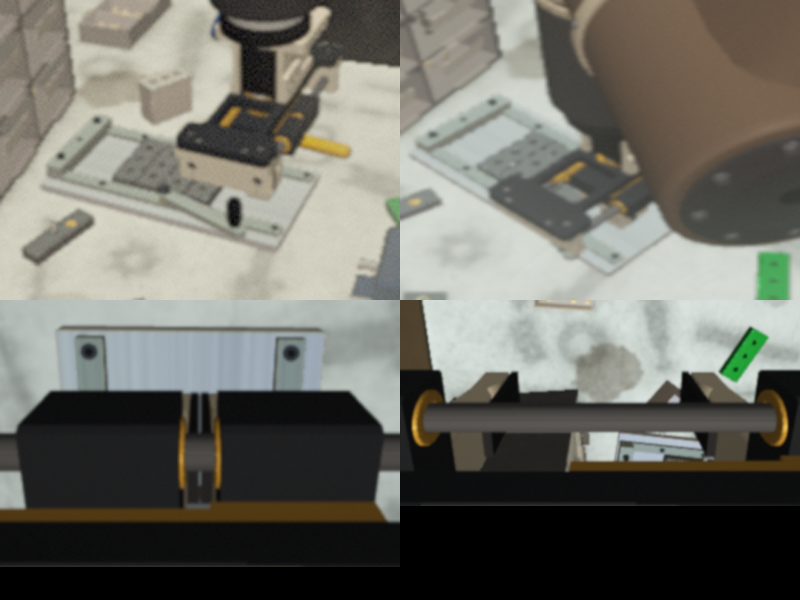

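The composite shows the closed gripper's tan fingers ending just between the black blocks, short of the plate. The row is unmoved and the knob stands clear at (235,212), at the upper left. I'll keep probing downwards gently.

```bash
python3 -m crank '[{"dx":0,"dy":0,"dz":-0.0005,"twist":0,"grip":-1},{"dx":0,"dy":0,"dz":-0.001,"twist":0,"grip":-1},{"dx":0,"dy":0,"dz":-0.0015,"twist":0,"grip":-1},{"dx":0,"dy":0,"dz":-0.002,"twist":0,"grip":-1},{"dx":0,"dy":0,"dz":-0.002,"twist":0,"grip":-1}]'| grep -E 'pos|force:'
python3 -m crank '[{"dx":0,"dy":0,"dz":-0.0005,"twist":0,"grip":-1},{"dx":0,"dy":0,"dz":-0.001,"twist":0,"grip":-1},{"dx":0,"dy":0,"dz":-0.0015,"twist":0,"grip":-1},{"dx":0,"dy":0,"dz":-0.002,"twist":0,"grip":-1},{"dx":0,"dy":0,"dz":-0.002,"twist":0,"grip":-1}]'| grep -E 'pos|force:'
```

```text
eef_pos: [0.4504, 0.2534, -0.0044]
force: [-0.2, -0.5, 0.1]
gripper_force: 0.0
eef_pos: [0.4504, 0.2534, -0.0065]
force: [-0.2, 0.1, 0.3]
gripper_force: 0.0
```

Measuring the open fingers in the wrist picture (87.8 mm over 144 px) puts the tips about 24 mm short of the stated TCP. The plate should therefore be touched at a reading of about -0.0145, so I'll continue to contact.

```bash
python3 -m crank '[{"dx":0,"dy":0,"dz":-0.001,"twist":0,"grip":-1},{"dx":0,"dy":0,"dz":-0.002,"twist":0,"grip":-1},{"dx":0,"dy":0,"dz":-0.003,"twist":0,"grip":-1},{"dx":0,"dy":0,"dz":-0.0035,"twist":0,"grip":-1},{"dx":0,"dy":0,"dz":-0.0035,"twist":0,"grip":-1}]'| grep -E 'pos|force:'
python3 -m crank '[{"dx":0,"dy":0,"dz":-0.0005,"twist":0,"grip":-1},{"dx":0,"dy":0,"dz":-0.001,"twist":0,"grip":-1},{"dx":0,"dy":0,"dz":-0.0015,"twist":0,"grip":-1},{"dx":0,"dy":0,"dz":-0.002,"twist":0,"grip":-1},{"dx":0,"dy":0,"dz":-0.002,"twist":0,"grip":-1}]'| grep -E 'pos|force:'
```

```text
eef_pos: [0.4504, 0.2534, -0.01]
force: [0.4, 0.1, 0.8]
gripper_force: 0.0
eef_pos: [0.4504, 0.2534, -0.0119]
force: [-0.1, 0.2, 0.1]
gripper_force: 0.0
```

```bash
python3 -m crank '[{"dx":0.004,"dy":-0.0005,"dz":0,"twist":0,"grip":-1},{"dx":0.009,"dy":-0.0011,"dz":0,"twist":0,"grip":-1},{"dx":0.014,"dy":-0.0017,"dz":0,"twist":0,"grip":-1},{"dx":0.019,"dy":-0.0023,"dz":0,"twist":0,"grip":-1},{"dx":0.023,"dy":-0.0028,"dz":0,"twist":0,"grip":-1}]'| grep -E 'pos|force:'
python3 -m crank '[{"dx":0.002,"dy":-0.0002,"dz":0,"twist":0,"grip":-1},{"dx":0.004,"dy":-0.0005,"dz":0,"twist":0,"grip":-1},{"dx":0.006,"dy":-0.0007,"dz":0,"twist":0,"grip":-1},{"dx":0.008,"dy":-0.001,"dz":0,"twist":0,"grip":-1},{"dx":0.01,"dy":-0.0012,"dz":0,"twist":0,"grip":-1}]'| grep -E 'pos|force:'
python3 -m crank '[{"dx":0.002,"dy":-0.0002,"dz":0,"twist":0,"grip":-1},{"dx":0.004,"dy":-0.0005,"dz":0,"twist":0,"grip":-1},{"dx":0.006,"dy":-0.0007,"dz":0,"twist":0,"grip":-1},{"dx":0.008,"dy":-0.001,"dz":0,"twist":0,"grip":-1},{"dx":0.01,"dy":-0.0012,"dz":0,"twist":0,"grip":-1}]'| grep -E 'pos|force:'
cat >> h.py <<'E'
def rear():   # rear edge of the row, scene camera, along the channel
    f=arm.grab_frame('scene');cv2.imwrite('pics/sc.png',f[...,::-1]);g=cv2.cvtColor(f,cv2.COLOR_RGB2GRAY)
    c=arm.get_calibration('scene');Ti=np.linalg.inv(c['cam_to_world']);out=[]
    for jy in (-.03,-.02,.02,.027,.031):
        pr=[]
        xs=np.arange(-.1,.098,.002)
        for jx in xs:
            w=np.array([.537,.2414,0])+jx*np.array([.9928,-.1195,0])+jy*np.array([.1195,.9928,0])
            q=Ti@np.r_[w[:2],.0205,1];u=c['fx']*q[0]/q[2]+c['cx'];v=c['fy']*q[1]/q[2]+c['cy']
            pr.append(int(cv2.getRectSubPix(g,(1,1),(float(u),float(v)))[0,0]))
        out.append((jy,pr))
    return xs,out
E
python3 - <<'E'
from h import *
xs,o=rear();print(arm.get_state()['t'])
for a,b in o:print(a,b)
E
```

```text
eef_pos: [0.4743, 0.2506, -0.0119]
force: [-0.4, 1.0, 0.0]
gripper_force: 0.0
eef_pos: [0.4835, 0.2494, -0.0119]
force: [0.6, -0.0, 1.1]
gripper_force: 0.2
eef_pos: [0.4936, 0.2482, -0.0118]
force: [-0.9, 0.5, -0.2]
gripper_force: 0.2
13.0833
-0.03 [99, 98, 91, 83, 77, 74, 75, 75, 75, 75, 74, 74, 74, 73, 73, 73, 73, 73, 73, 71, 72, 71, 70, 70, 71, 71, 70, 70, 69, 68, 69, 68, 68, 68, 68, 67, 67, 68, 68, 68, 67, 68, 67, 67, 67, 67, 68, 68, 69, 69, 68, 70, 70, 71, 70, 69, 69, 70, 70, 71, 73, 75, 78, 81, 84, 86, 87, 90, 93, 95, 96, 96, 95, 94, 92, 90, 89, 88, 87, 86, 86, 85, 84, 83, 82, 82, 94, 106, 129, 151, 168, 181, 184, 187, 187, 183, 176, 157, 138]
-0.02 [84, 80, 77, 75, 75, 74, 74, 74, 74, 74, 75, 74, 74, 75, 74, 74, 74, 73, 73, 73, 73, 73, 73, 72, 71, 72, 72, 71, 71, 70, 71, 70, 70, 70, 69, 69, 69, 70, 70, 69, 70, 70, 70, 70, 70, 70, 70, 69, 69, 69, 70, 70, 70, 70, 70, 70, 70, 71, 72, 74, 76, 79, 84, 86, 87, 89, 91, 93, 94, 94, 93, 91, 89, 88, 86, 85, 84, 83, 82, 85, 89, 104, 125, 152, 177, 188, 193, 194, 194, 194, 194, 194, 194, 194, 193, 187, 179, 160, 141]
0.02 [193, 193, 193, 
[... 650 characters left out ...]
85, 85, 83, 83, 83, 83, 83, 83, 84, 86, 87, 86, 87, 86, 87, 87, 87, 86, 86, 86, 85, 86, 86, 85, 85, 84, 83, 82, 83, 84, 84, 84, 87, 93, 97, 102, 104, 110, 119, 137, 161, 181, 191, 195, 195, 195, 195, 195, 195, 195, 195, 194, 188, 178, 156, 135]
0.031 [196, 196, 196, 195, 195, 195, 196, 196, 196, 196, 196, 196, 196, 196, 196, 196, 196, 196, 196, 196, 197, 196, 196, 196, 196, 194, 194, 190, 190, 184, 178, 153, 125, 108, 107, 108, 96, 87, 83, 84, 85, 84, 84, 84, 84, 84, 84, 84, 84, 84, 84, 84, 84, 84, 83, 84, 84, 84, 83, 83, 84, 83, 83, 83, 83, 83, 84, 84, 84, 83, 84, 84, 84, 84, 84, 85, 84, 85, 85, 86, 91, 98, 122, 152, 177, 189, 194, 194, 195, 194, 194, 194, 194, 193, 192, 187, 176, 160, 142]
```

The row is moving: its front is now at jig x≈+0.066 and its rear at ≈-0.036, which agrees with the finger position. I'll continue.

```bash
python3 -m crank '[{"dx":0.0025,"dy":-0.0003,"dz":0,"twist":0,"grip":-1},{"dx":0.005,"dy":-0.0006,"dz":0,"twist":0,"grip":-1},{"dx":0.0075,"dy":-0.0009,"dz":0,"twist":0,"grip":-1},{"dx":0.01,"dy":-0.0012,"dz":0,"twist":0,"grip":-1},{"dx":0.0125,"dy":-0.0015,"dz":0,"twist":0,"grip":-1}]'| grep -E 'pos|force:'
python3 -m crank '[{"dx":0.0025,"dy":-0.0003,"dz":0,"twist":0,"grip":-1},{"dx":0.005,"dy":-0.0006,"dz":0,"twist":0,"grip":-1},{"dx":0.0075,"dy":-0.0009,"dz":0,"twist":0,"grip":-1},{"dx":0.01,"dy":-0.0012,"dz":0,"twist":0,"grip":-1},{"dx":0.0115,"dy":-0.0014,"dz":0,"twist":0,"grip":-1}]'| grep -E 'pos|force:'
python3 -m crank '[{"dx":0.001,"dy":-0.0001,"dz":0,"twist":0,"grip":-1},{"dx":0.002,"dy":-0.0002,"dz":0,"twist":0,"grip":-1},{"dx":0.003,"dy":-0.0004,"dz":0,"twist":0,"grip":-1},{"dx":0.004,"dy":-0.0005,"dz":0,"twist":0,"grip":-1},{"dx":0.005,"dy":-0.0006,"dz":0,"twist":0,"grip":-1}]'| grep -E 'pos|force:'
python3 - <<'E'
from h import *
xs,o=rear();print(arm.get_state()['t'])
for a,b in o[3:]:print(a,b)
E
```

```text
eef_pos: [0.5062, 0.2467, -0.0118]
force: [-0.1, 0.2, 1.2]
gripper_force: 0.2
eef_pos: [0.5178, 0.2454, -0.0118]
force: [-0.6, 0.3, -0.2]
gripper_force: 0.3
eef_pos: [0.5225, 0.2448, -0.0118]
force: [-0.2, -0.2, 0.3]
gripper_force: 0.2
14.3833
0.027 [196, 196, 195, 195, 195, 195, 195, 195, 195, 195, 195, 195, 195, 195, 195, 195, 195, 195, 195, 195, 195, 195, 195, 195, 195, 195, 195, 195, 195, 195, 196, 196, 195, 195, 195, 195, 195, 195, 195, 196, 195, 194, 191, 188, 178, 169, 141, 112, 95, 87, 83, 80, 77, 78, 78, 83, 86, 90, 89, 86, 82, 78, 74, 73, 73, 72, 72, 73, 73, 73, 73, 72, 72, 72, 72, 72, 72, 73, 74, 75, 77, 78, 78, 77, 77, 74, 73, 73, 73, 74, 76, 78, 82, 84, 86, 86, 87, 86, 86]
0.031 [197, 197, 196, 196, 196, 196, 197, 197, 197, 197, 197, 197, 197, 197, 197, 197, 197, 196, 196, 196, 197, 197, 197, 197, 197, 197, 197, 197, 196, 196, 197, 197, 197, 197, 197, 197, 197, 197, 197, 197, 197, 198, 197, 196, 191, 180, 151, 120, 99, 93, 91, 90, 87, 83, 81, 81, 79, 80, 79, 78, 76, 75, 74, 73, 74, 73, 73, 72, 72, 72, 71, 72, 72, 72, 73, 73, 73, 73, 73, 73, 73, 73, 73, 73, 74, 75, 77, 78, 80, 82, 85, 86, 87, 86, 86, 86, 85, 85, 85]
```

```bash
python3 -m crank '[{"dx":0.001,"dy":-0.0001,"dz":0,"twist":0,"grip":-1},{"dx":0.002,"dy":-0.0002,"dz":0,"twist":0,"grip":-1},{"dx":0.003,"dy":-0.0004,"dz":0,"twist":0,"grip":-1},{"dx":0.004,"dy":-0.0005,"dz":0,"twist":0,"grip":-1},{"dx":0.004,"dy":-0.0005,"dz":0,"twist":0,"grip":-1}]'| grep -E 'pos|force:'
python3 -m crank '[{"dx":0.0005,"dy":0,"dz":0,"twist":0,"grip":-1},{"dx":0.001,"dy":-0.0001,"dz":0,"twist":0,"grip":-1},{"dx":0.0015,"dy":-0.0002,"dz":0,"twist":0,"grip":-1},{"dx":0.0015,"dy":-0.0002,"dz":0,"twist":0,"grip":-1},{"dx":0.0015,"dy":-0.0002,"dz":0,"twist":0,"grip":-1}]'| grep -E 'pos|force:'
```

```text
eef_pos: [0.5267, 0.2443, -0.0118]
force: [-0.3, -0.0, -0.3]
gripper_force: 0.0
eef_pos: [0.5275, 0.2441, -0.0118]
force: [-4.4, 1.9, 3.0]
gripper_force: 2.4
```

```bash
python3 -m crank '[{"dx":0.0003,"dy":0,"dz":0,"twist":0,"grip":-1},{"dx":0.0006,"dy":0,"dz":0,"twist":0,"grip":-1},{"dx":0.001,"dy":-0.0001,"dz":0,"twist":0,"grip":-1},{"dx":0.001,"dy":-0.0001,"dz":0,"twist":0,"grip":-1},{"dx":0.001,"dy":-0.0001,"dz":0,"twist":0,"grip":-1}]'| grep -E 'pos|force:'
```

```text
eef_pos: [0.5276, 0.2441, -0.0119]
force: [-8.9, 4.8, 6.1]
gripper_force: 4.9
```

Contact with the stop, with force rising to about 12 N while the row stands still. I'll back off, lift clear and check the row with the scene camera.

```bash
python3 -m crank '[{"dx":-0.004,"dy":0.0005,"dz":0,"twist":0,"grip":-1},{"dx":-0.01,"dy":0.0012,"dz":0,"twist":0,"grip":-1},{"dx":-0.02,"dy":0.0024,"dz":0.005,"twist":0,"grip":-1},{"dx":-0.035,"dy":0.004,"dz":0.03,"twist":0,"grip":-1},{"dx":-0.045,"dy":0.005,"dz":0.06,"twist":0,"grip":-1}]'| grep -E 'pos|force:'
python3 -m crank '[{"dx":-0.01,"dy":-0.02,"dz":0.035,"twist":0,"grip":-1},{"dx":-0.02,"dy":-0.05,"dz":0.07,"twist":0,"grip":-1},{"dx":-0.03,"dy":-0.09,"dz":0.09,"twist":0,"grip":-1},{"dx":-0.03,"dy":-0.13,"dz":0.09,"twist":0,"grip":-1},{"dx":-0.03,"dy":-0.16,"dz":0.09,"twist":0,"grip":-1}]'| grep -E 'pos|force:'
python3 - <<'E'
from h import *
xs,o=rear();print(arm.get_state()['t'])
for a,b in o:print(a,b)
g=arm.grab_frame('side');cv2.imwrite('pics/si.png',g[...,::-1])
E
```

```text
eef_pos: [0.4813, 0.2474, 0.047]
force: [0.6, 0.1, 0.5]
gripper_force: 0.0
eef_pos: [0.4535, 0.088, 0.1406]
force: [-0.1, -1.1, -0.6]
gripper_force: 0.0
16.5167
-0.03 [189, 189, 189, 186, 184, 187, 189, 191, 190, 190, 187, 188, 187, 189, 190, 191, 190, 189, 189, 189, 187, 184, 186, 188, 191, 190, 191, 189, 188, 188, 189, 191, 192, 191, 190, 190, 190, 190, 188, 185, 187, 189, 191, 191, 191, 191, 187, 183, 167, 147, 131, 133, 144, 143, 143, 143, 143, 142, 142, 142, 143, 142, 138, 134, 132, 137, 139, 141, 140, 140, 140, 142, 143, 141, 138, 133, 129, 132, 137, 140, 141, 142, 142, 141, 143, 142, 140, 136, 134, 136, 138, 140, 142, 143, 143, 142, 140, 138, 134]
-0.02 [201, 201, 201, 200, 200, 201, 201, 200, 201, 201, 201, 201, 201, 201, 200, 200, 201, 200, 200, 200, 200, 200, 200, 200, 200, 200, 200, 200, 200, 200, 200, 200, 200, 200, 200, 200, 200, 200, 200, 200, 200, 200, 200, 200, 200, 200, 198, 191, 172, 144, 124, 124, 133, 140, 141, 137, 130, 122, 124, 129, 136, 139, 142, 146, 151, 147, 142, 137, 131, 122, 123, 126, 133, 136, 135, 133, 134, 136, 136, 137, 132, 124, 120, 123, 128, 134, 
[... 869 characters left out ...]
42, 142, 141, 136, 132, 133, 138, 140, 140, 140, 141, 141, 141, 141, 141, 142, 141, 140, 138, 136, 140, 142, 142, 142, 141, 140, 140, 140, 141, 141, 140, 139, 140, 139, 139, 139, 139, 139, 139, 139]
0.031 [197, 197, 197, 198, 198, 197, 198, 198, 198, 198, 198, 198, 198, 198, 198, 198, 198, 198, 198, 198, 198, 198, 198, 198, 198, 198, 198, 198, 199, 199, 198, 198, 198, 199, 198, 199, 198, 198, 198, 199, 199, 199, 198, 199, 199, 198, 192, 179, 156, 131, 118, 122, 128, 134, 140, 143, 144, 142, 141, 140, 140, 138, 136, 139, 140, 143, 144, 144, 140, 139, 142, 144, 144, 139, 135, 128, 124, 128, 134, 137, 137, 138, 136, 136, 134, 134, 135, 132, 126, 128, 132, 135, 136, 138, 138, 138, 138, 137, 136]
```

The row is home: rear edge at jig x≈0.001, seams at about 0.027/0.052/0.077, and no bright gap at the stop. Next comes the path for pushing the knob.

```bash
cat > path.py <<'E'
import numpy as np
piv=np.array([.5361,.2841]);yaw=np.radians(-6.8)
def centre(th,hx=.0095,hy=.008,r=.007):
    k=piv+.08*np.array([np.cos(th),np.sin(th)]);t=np.array([-np.sin(th),np.cos(th)])
    a=abs(t@[np.cos(yaw),np.sin(yaw)]);b=abs(t@[-np.sin(yaw),np.cos(yaw)])
    d=min(hx/max(a,1e-6),hy/max(b,1e-6));return k-t*(d+r)
if __name__=='__main__':
    for D in range(151,266,4):print(D,round((D-173.2)/57.3,2),np.round(centre(np.radians(D)),3))
E
python3 path.py
python3 -m crank '[{"dx":0.005,"dy":0.035,"dz":0,"twist":0,"grip":-1},{"dx":0.01,"dy":0.075,"dz":0,"twist":0,"grip":-1},{"dx":0.015,"dy":0.115,"dz":0,"twist":0,"grip":-1},{"dx":0.02,"dy":0.155,"dz":0,"twist":0,"grip":-1},{"dx":0.0215,"dy":0.19,"dz":0,"twist":0,"grip":-1}]'| grep -E 'pos|rot|force:'
python3 -m crank '[{"dx":0,"dy":0.035,"dz":0,"twist":0,"grip":-1},{"dx":0,"dy":0.06,"dz":-0.015,"twist":0,"grip":-1},{"dx":0,"dy":0.072,"dz":-0.045,"twist":0,"grip":-1},{"dx":0,"dy":0.072,"dz":-0.07,"twist":0,"grip":-1},{"dx":0,"dy":0.072,"dz":-0.08,"twist":0,"grip":-1}]'| grep -E 'pos|rot|force:'
```

```text
151 -0.39 [0.474 0.337]
155 -0.32 [0.47  0.332]
159 -0.25 [0.467 0.327]
163 -0.18 [0.464 0.322]
167 -0.11 [0.462 0.317]
171 -0.04 [0.459 0.311]
175 0.03 [0.458 0.306]
179 0.1 [0.456 0.301]
183 0.17 [0.455 0.295]
187 0.24 [0.455 0.289]
191 0.31 [0.455 0.284]
195 0.38 [0.455 0.278]
199 0.45 [0.455 0.273]
203 0.52 [0.456 0.268]
207 0.59 [0.457 0.263]
211 0.66 [0.459 0.258]
215 0.73 [0.46  0.253]
219 0.8 [0.462 0.248]
223 0.87 [0.464 0.244]
227 0.94 [0.468 0.238]
231 1.01 [0.472 0.233]
235 1.08 [0.476 0.229]
239 1.15 [0.48  0.224]
243 1.22 [0.485 0.221]
247 1.29 [0.489 0.217]
251 1.36 [0.494 0.214]
255 1.43 [0.499 0.211]
259 1.5 [0.505 0.209]
263 1.57 [0.51  0.207]
eef_pos: [0.4754, 0.2815, 0.1385]
ee_rot: [3.141, 0.001, 3.025]
force: [1.0, 0.1, -0.2]
gripper_force: 0.0
eef_pos: [0.4732, 0.3504, 0.0546]
ee_rot: [-3.138, -0.003, 3.025]
force: [-0.4, -0.9, -0.4]
gripper_force: 0.0
```

```bash
python3 -m crank '[{"dx":0,"dy":0,"dz":-0.02,"twist":0,"grip":-1},{"dx":0,"dy":0,"dz":-0.04,"twist":0,"grip":-1},{"dx":0,"dy":0,"dz":-0.048,"twist":0,"grip":-1},{"dx":0,"dy":0,"dz":-0.048,"twist":0,"grip":-1},{"dx":0,"dy":0,"dz":-0.048,"twist":0,"grip":-1}]'| grep -E 'pos|rot|force:'
cat >> h.py <<'E'
def knob():  # black knob top in the wrist-free views: darkest blob near the expected place
    for n,box in (('side',(200,300,205,265)),('scene',(190,290,180,260))):
        f=arm.grab_frame(n);cv2.imwrite(f'pics/k_{n}.png',f[...,::-1]);g=cv2.cvtColor(f,cv2.COLOR_RGB2GRAY)
        u0,u1,v0,v1=box;m=(g[v0:v1,u0:u1]<55).astype('uint8')
        k,_,st,ce=cv2.connectedComponentsWithStats(m)
        for i in range(1,k):
            if st[i,4]>15:
                u,v=ce[i]+[u0,v0];print(n,st[i].tolist(),(u,v),ray(n,u,v,.038).round(4))
E
python3 -c "
from h import *
knob();print(arm.get_state()['t'],arm.get_state()['eef_pos'])"
```

```text
eef_pos: [0.4757, 0.351, 0.0109]
ee_rot: [-3.141, 0.0, 3.024]
force: [0.1, -0.1, 0.5]
gripper_force: 0.0
side [0, 0, 35, 14, 139] (np.float64(216.84892086330936), np.float64(208.33093525179856)) [0.5368 0.2491 0.038 ]
side [5, 0, 40, 24, 182] (np.float64(225.87912087912088), np.float64(218.1043956043956)) [0.5111 0.2738 0.038 ]
side [41, 0, 19, 38, 195] (np.float64(249.67692307692306), np.float64(223.00512820512822)) [0.4659 0.2769 0.038 ]
side [0, 27, 33, 11, 140] (np.float64(216.04285714285714), np.float64(237.19285714285715)) [0.5101 0.3302 0.038 ]
scene [55, 72, 12, 8, 57] (np.float64(250.08771929824562), np.float64(255.57894736842104)) [0.3899 0.3328 0.038 ]
17.9167 [0.47616914 0.35162811 0.01173358]
```

```bash
python3 -m crank '[{"dx":-0.004,"dy":-0.009,"dz":-0.001,"twist":0,"grip":-1},{"dx":-0.006,"dy":-0.017,"dz":-0.001,"twist":0,"grip":-1},{"dx":-0.009,"dy":-0.024,"dz":-0.001,"twist":0,"grip":-1},{"dx":-0.012,"dy":-0.029,"dz":-0.001,"twist":0,"grip":-1},{"dx":-0.014,"dy":-0.034,"dz":-0.001,"twist":0,"grip":-1}]'| grep -E 'pos|force:'
python3 -m crank '[{"dx":-0.003,"dy":-0.006,"dz":0,"twist":0,"grip":-1},{"dx":-0.004,"dy":-0.011,"dz":0,"twist":0,"grip":-1},{"dx":-0.006,"dy":-0.016,"dz":0,"twist":0,"grip":-1},{"dx":-0.007,"dy":-0.022,"dz":0,"twist":0,"grip":-1},{"dx":-0.007,"dy":-0.028,"dz":0,"twist":0,"grip":-1}]'| grep -E 'pos|force:'
python3 -c "
from h import *
f=arm.grab_frame('wrist');cv2.imwrite('pics/w6.png',f[...,::-1]);g=cv2.cvtColor(f,7)
m=(g[100:222]<50).astype('uint8');k,_,st,ce=cv2.connectedComponentsWithStats(m)
print([(st[i].tolist(),ce[i].round().tolist()) for i in range(1,k) if st[i,4]>20])
knob()"
```

```text
eef_pos: [0.4614, 0.3165, 0.0097]
force: [0.4, 1.1, -0.1]
gripper_force: 0.4
eef_pos: [0.4544, 0.2886, 0.0092]
force: [1.5, 1.2, 1.1]
gripper_force: 0.6
[([501, 0, 11, 21, 106], [508.0, 8.0]), ([127, 87, 7, 7, 37], [130.0, 90.0]), ([255, 88, 7, 7, 35], [258.0, 91.0])]
side [9, 0, 51, 14, 279] (np.float64(234.52329749103944), np.float64(210.97132616487454)) [0.5026 0.2487 0.038 ]
side [47, 0, 9, 5, 17] (np.float64(251.29411764705884), np.float64(206.41176470588235)) [0.4768 0.2267 0.038 ]
scene [30, 7, 14, 14, 75] (np.float64(227.84), np.float64(192.73333333333332)) [0.5302 0.227  0.038 ]
```

```bash
python3 -m crank '[{"dx":0,"dy":-0.005,"dz":0,"twist":0,"grip":-1},{"dx":0,"dy":-0.011,"dz":0,"twist":0,"grip":-1},{"dx":0,"dy":-0.016,"dz":0,"twist":0,"grip":-1},{"dx":0.001,"dy":-0.021,"dz":0,"twist":0,"grip":-1},{"dx":0.002,"dy":-0.026,"dz":0,"twist":0,"grip":-1}]'| grep -E 'pos|force:'
python3 -m crank '[{"dx":0.002,"dy":-0.005,"dz":0,"twist":0,"grip":-1},{"dx":0.003,"dy":-0.01,"dz":0,"twist":0,"grip":-1},{"dx":0.005,"dy":-0.015,"dz":0,"twist":0,"grip":-1},{"dx":0.007,"dy":-0.019,"dz":0,"twist":0,"grip":-1},{"dx":0.011,"dy":-0.025,"dz":0,"twist":0,"grip":-1}]'| grep -E 'pos|force:'
python3 -m crank '[{"dx":0.004,"dy":-0.005,"dz":0,"twist":0,"grip":-1},{"dx":0.008,"dy":-0.009,"dz":0,"twist":0,"grip":-1},{"dx":0.012,"dy":-0.014,"dz":0,"twist":0,"grip":-1},{"dx":0.017,"dy":-0.017,"dz":0,"twist":0,"grip":-1},{"dx":0.021,"dy":-0.021,"dz":0,"twist":0,"grip":-1}]'| grep -E 'pos|force:'
python3 -c "
from h import *
s=arm.get_state();print(s['t'],s['moment'],s['force'])"
```

```text
eef_pos: [0.4566, 0.2626, 0.0092]
force: [1.1, 0.1, 0.6]
gripper_force: 0.6
eef_pos: [0.4673, 0.2373, 0.009]
force: [-0.8, 0.0, -0.4]
gripper_force: 0.4
eef_pos: [0.489, 0.2166, 0.0091]
force: [-0.3, 0.8, 0.4]
gripper_force: 0.4
20.15 [ 0.23221878  0.11516798 -0.03877663] [-0.28001655  0.80369262  0.42637096]
```

```bash
python3 -m crank '[{"dx":0.004,"dy":-0.003,"dz":0,"twist":0,"grip":-1},{"dx":0.008,"dy":-0.005,"dz":0,"twist":0,"grip":-1},{"dx":0.011,"dy":-0.006,"dz":0,"twist":0,"grip":-1},{"dx":0.013,"dy":-0.007,"dz":0,"twist":0,"grip":-1},{"dx":0.015,"dy":-0.008,"dz":0,"twist":0,"grip":-1}]'| grep -E 'pos|force:'
python3 -m crank '[{"dx":0.001,"dy":0,"dz":0,"twist":0,"grip":-1},{"dx":0.002,"dy":-0.0005,"dz":0,"twist":0,"grip":-1},{"dx":0.003,"dy":-0.0005,"dz":0,"twist":0,"grip":-1},{"dx":0.003,"dy":-0.0005,"dz":0,"twist":0,"grip":-1},{"dx":0.003,"dy":-0.0005,"dz":0,"twist":0,"grip":-1}]'| grep -E 'pos|force:'
```

```text
eef_pos: [0.5038, 0.209, 0.0092]
force: [-0.2, 1.7, 0.7]
gripper_force: 0.4
eef_pos: [0.5065, 0.2085, 0.0092]
force: [0.2, -0.1, -0.0]
gripper_force: 0.2
```

```bash
python3 -m crank '[{"dx":0.0007,"dy":0,"dz":0,"twist":0,"grip":-1},{"dx":0.0015,"dy":0,"dz":0,"twist":0,"grip":-1},{"dx":0.002,"dy":0,"dz":0,"twist":0,"grip":-1},{"dx":0.002,"dy":0,"dz":0,"twist":0,"grip":-1},{"dx":0.002,"dy":0,"dz":0,"twist":0,"grip":-1}]'| grep -E 'pos|force:'
```

```text
eef_pos: [0.5082, 0.2084, 0.0091]
force: [-2.6, -0.1, 0.7]
gripper_force: 1.3
```

```bash
python3 -m crank '[{"dx":0.0005,"dy":0,"dz":0,"twist":0,"grip":-1},{"dx":0.001,"dy":0,"dz":0,"twist":0,"grip":-1},{"dx":0.0015,"dy":0,"dz":0,"twist":0,"grip":-1},{"dx":0.0015,"dy":0,"dz":0,"twist":0,"grip":-1},{"dx":0.0015,"dy":0,"dz":0,"twist":0,"grip":-1}]'| grep -E 'pos|force:'
```

```text
eef_pos: [0.5085, 0.2082, 0.009]
force: [-9.0, 1.5, 4.6]
gripper_force: 4.6
```

Firm resistance at about the predicted end position. I'll back off, lift away and check the keeper.

```bash
python3 -m crank '[{"dx":-0.004,"dy":0.0005,"dz":0,"twist":0,"grip":-1},{"dx":-0.012,"dy":0.001,"dz":0,"twist":0,"grip":-1},{"dx":-0.025,"dy":0.002,"dz":0.01,"twist":0,"grip":-1},{"dx":-0.04,"dy":0.002,"dz":0.04,"twist":0,"grip":-1},{"dx":-0.05,"dy":0.002,"dz":0.08,"twist":0,"grip":-1}]'| grep -E 'pos|force:'
python3 -m crank '[{"dx":0,"dy":-0.02,"dz":0.03,"twist":0,"grip":-1},{"dx":0,"dy":-0.05,"dz":0.06,"twist":0,"grip":-1},{"dx":0,"dy":-0.09,"dz":0.06,"twist":0,"grip":-1},{"dx":0,"dy":-0.13,"dz":0.06,"twist":0,"grip":-1},{"dx":0,"dy":-0.14,"dz":0.06,"twist":0,"grip":-1}]'| grep -E 'pos|force:'
python3 - <<'E'
from h import *
for n,box in (('scene',(190,285,170,250)),('side',(160,300,180,250))):
    c=arm.get_calibration(n);Ti=np.linalg.inv(c['cam_to_world'])
    q=Ti@np.r_[.5265,.2047,.038,1];print(n,'expect knob',c['fx']*q[0]/q[2]+c['cx'],c['fy']*q[1]/q[2]+c['cy'])
    f=arm.grab_frame(n);cv2.imwrite(f'pics/end_{n}.png',f[...,::-1]);g=cv2.cvtColor(f,7)
    u0,u1,v0,v1=box;m=(g[v0:v1,u0:u1]<75).astype('uint8');k,_,st,ce=cv2.connectedComponentsWithStats(m)
    for i in range(1,k):
        if st[i,4]>12:u,v=ce[i]+[u0,v0];print(n,st[i].tolist(),round(u,1),round(v,1),ray(n,u,v,.038).round(4))
xs,o=rear()
for a,b in o:print(a,b[36:])
print(arm.get_state()['t'])
E
```

```text
eef_pos: [0.4572, 0.2089, 0.0874]
force: [-0.2, 1.0, 0.5]
gripper_force: 0.0
eef_pos: [0.4591, 0.0672, 0.15]
force: [-0.0, -0.6, 0.1]
gripper_force: 0.0
scene expect knob 234.84461161840645 187.47510480979312
side expect knob 229.45820042050377 196.31411389125566
side [68, 10, 6, 13, 57] 230.3 196.0 [0.5253 0.2032 0.038 ]
-0.03 [190, 190, 188, 185, 188, 187, 183, 166, 153, 154, 168, 179, 178, 176, 173, 167, 160, 148, 143, 142, 142, 143, 143, 143, 142, 141, 138, 134, 132, 137, 139, 141, 140, 140, 141, 142, 143, 141, 138, 133, 129, 132, 138, 140, 141, 142, 142, 142, 143, 142, 140, 136, 135, 136, 138, 140, 142, 143, 143, 142, 140, 138, 134]
-0.02 [199, 200, 200, 200, 199, 198, 191, 176, 161, 159, 167, 176, 178, 176, 171, 160, 149, 144, 142, 137, 130, 124, 125, 129, 135, 139, 142, 145, 150, 147, 143, 138, 131, 123, 123, 126, 132, 136, 135, 134, 134, 136, 137, 137, 132, 124, 120, 123, 128, 133, 134, 131, 130, 135, 137, 138, 133, 126, 123, 130, 140, 142, 141]
0.02 [197, 197, 197, 197, 197, 195, 191, 181, 168, 163, 169, 176, 178, 176, 169, 158, 147, 143, 141, 137, 131, 127, 128, 130, 136, 139, 139, 138, 139, 140, 140, 135, 126, 123, 124, 129, 136, 139, 136, 133, 134, 138, 141, 138, 132, 128, 126, 134, 140, 140, 134, 127, 130, 134, 138, 138, 132, 126, 121, 126, 132, 136, 136]
0.027 [197, 198, 198, 198, 197, 196, 189, 174, 159, 157, 170, 179, 179, 178, 175, 162, 147, 141, 141, 142, 143, 142, 142, 142, 142, 141, 136, 132, 133, 138, 140, 140, 140, 140, 141, 141, 142, 141, 142, 141, 140, 138, 137, 141, 142, 142, 142, 141, 141, 141, 141, 142, 141, 140, 140, 140, 139, 139, 139, 139, 139, 140, 140]
0.031 [199, 199, 199, 199, 198, 196, 187, 171, 157, 156, 169, 175, 173, 164, 155, 141, 134, 135, 141, 143, 144, 142, 141, 140, 139, 138, 136, 139, 140, 143, 144, 143, 141, 140, 142, 143, 144, 139, 135, 128, 124, 128, 133, 137, 137, 138, 137, 136, 134, 134, 134, 131, 126, 129, 133, 136, 137, 138, 138, 139, 138, 137, 136]
22.8
```

The knob is within 1 px of its shut position, the bar lies square across the channel, and the row is unmoved. I'm handing it in.

```bash
python3 -c "
from station import arm
print(arm.job_done())"
```

```text
the job is handed in; nothing more can be done
None
```

The job is handed in, with no verdict returned: by the last camera check the row sits home against the end stop with no gaps, the keeper is shut at its stop behind it, and the arm is clear (22.8 s used, about 12 N at most in the readings).

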